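# Find the filter hatch that rocks and push it open

## Task

One of the four identical white hatches in the blue filter base has no cassette beneath it, so it rocks when its ribbed end (the end nearer the robot) is pressed; the other three are firm. Press the hatches one after another with closed fingers to find the one that rocks, then push its ribbed end down until that hatch is fully open, and take the hand away. Do not force the firm hatches, pick nothing up, and leave the jars and everything else where they stand.

Things in the scene. Friction and masses are not known exactly. Their poses are not given: they have to be found in the camera images.
- deck: the filter base: a fixed blue steel box 220 mm long (its x) by 480 mm wide (its y) with a flat top 85 mm above the bench; origin at the centre of its underside; its own x points away from the robot, give or take 15 degrees. Four white hatches lie side by side across it, flush with its top.
- hatch_a (a joint): tilt of hatch A, first from the left seen from the robot (the deck's +y end): white panel 100 (deck x) x 84 x 6 mm, pivoting about its middle (deck x -30, y +178 mm). 0 flush; grows (rad) as its ribbed end goes down and the other up; stop 0.70 = fully open, -0.06 the other way. Firm (under 0.02) over a cassette; otherwise it yields to 3 N at the press point, stays as left, and 60 mm is free below.
- hatch_a_press (a point): press point on the upper face of hatch A, midway across it, 30 mm from the pivot line towards the robot, beside three low grey ribs; moves with the hatch, axes as the deck's when flush (z up)
- hatch_b (a joint): tilt of hatch B, second from the left: white panel 100 (deck x) x 84 x 6 mm, pivoting about its middle (deck x -30, y +72 mm). 0 flush; grows (rad) as its ribbed end goes down and the other up; stop 0.70 = fully open, -0.06 the other way. Firm (under 0.02) over a cassette; otherwise it yields to 3 N at the press point, stays as left, and 60 mm is free below.
- hatch_b_press (a point): press point on the upper face of hatch B, midway across it, 30 mm from the pivot line towards the robot, beside three low grey ribs; moves with the hatch, axes as the deck's when flush (z up)
- hatch_c (a joint): tilt of hatch C, third from the left: white panel 100 (deck x) x 84 x 6 mm, pivoting about its middle (deck x -30, y -72 mm). 0 flush; grows (rad) as its ribbed end goes down and the other up; stop 0.70 = fully open, -0.06 the other way. Firm (under 0.02) over a cassette; otherwise it yields to 3 N at the press point, stays as left, and 60 mm is free below.
- hatch_c_press (a point): press point on the upper face of hatch C, midway across it, 30 mm from the pivot line towards the robot, beside three low grey ribs; moves with the hatch, axes as the deck's when flush (z up)
- hatch_d (a joint): tilt of hatch D, last, at the right (-y) end: white panel 100 (deck x) x 84 x 6 mm, pivoting about its middle (deck x -30, y -178 mm). 0 flush; grows (rad) as its ribbed end goes down and the other up; stop 0.70 = fully open, -0.06 the other way. Firm (under 0.02) over a cassette; otherwise it yields to 3 N at the press point, stays as left, and 60 mm is free below.
- hatch_d_press (a point): press point on the upper face of hatch D, midway across it, 30 mm from the pivot line towards the robot, beside three low grey ribs; moves with the hatch, axes as the deck's when flush (z up)
- jar_amber: loose amber jar, 42 mm wide, 62 mm tall, on the deck's blue strip behind the hatches; origin at the centre of its underside; to be left alone
- jar_white: loose white jar, 38 mm wide, 55 mm tall, on the same strip; origin at the centre of its underside; to be left alone
- vial: loose small vial, 24 mm wide, 30 mm tall, on the deck between the second and third hatch; origin at the centre of its underside; to be left alone
- screwdriver: loose screwdriver lying on the bench at the right, near the robot; to be left alone
- bottle: loose white bottle, 60 mm wide, 130 mm tall, on the bench to the right of the deck; origin at the centre of its underside; to be left alone
- spare: loose spare filter, 90 x 70 x 30 mm, on the bench to the left of the deck; origin at the centre of its underside; to be left alone
- beaker: loose clear beaker, 64 mm wide, 75 mm tall, on the bench to the left of the deck; origin at the centre of its underside; to be left alone

How it is judged:
By the outcome, as a careful person would: the job done as asked, in the order asked, and still so for the second after the job is handed in, with the robot touching nothing.
It also fails if it takes over 48 s, if anything falls off the work surface, if the arm or the gripper's body presses on something with over 40 N, if the wrist force passes 120 N, or if a joint passes its speed limit or range.

## Robot

A 6-joint arm with a two-finger parallel gripper is mounted at the origin on the work surface. World frame = base frame: x ahead of the robot, y to its left, z up, the work surface at z = 0. Lengths are in mm, angles in rad, forces in N, time in s.
With the tool pointing down it reaches from about 350 to 775 mm from the base axis. Payload 7.3 kg.
Tool frame: the origin (TCP) lies at the very end of the fingers, on their centre line; the grasp point (between the pads) lies 19 mm behind it; z points along the fingers, y is the line along which they close (so a half turn about z gives the same grasp; the last joint's range is limited). The gripper opens to 92 mm and grips with 3 to 60 N. Pads are 19 mm wide; open, the fingers measure 130 mm over their backs; the gripper's body (75 mm by 190 mm) begins 47 mm behind the grasp point.
Start: joints at [1.037, 0.342, 1.524, -0, 1.275, -0.146], TCP at [198.518, 486.041, 226.741] pointing down, gripper open.
Joint ranges: [-2.53, 2.53], [-0.77, 2.02], [0.04, 2.7], [-1, 4.14], [0.28, 2.66], [-3.11, 3.11]. Speed limits (rad/s): [2.57, 2.57, 3.14, 3.14, 3.14, 3.14].

## Interface

Orientations are given as [roll, pitch, yaw] about the fixed x, y, z axes, in that order (R = Rz(yaw) Ry(pitch) Rx(roll)).
In Python, from plant import bot gives the robot as it stands.
- The arm moves only by the tool jog_arm, never from a script. Its argument "targets" is a list of rows, each an object with "xyz": the shift along the tool's x, y, z as a fraction of full scale, a list of three; "spin": the turn about the tool's z as a fraction of full scale. In form: [{"xyz": [x, y, z], "spin": spin}, ...]. A call has exactly 10 rows; each row shifts and turns the commanded pose from where the row before left it, along the tool's axes as they then stand; what a row does not reach is not made up. Full scale, the value 1, is 80 mm for a shift and 0.1 rad for a turn. A row lasts 1/8 s, in which the tool goes at most 62.5 mm and 10.7 degrees, less where a joint would pass 70% of its speed; a pose out of reach is approached as far as the arm can. A call with a number of a shift or a turn outside -1 to 1 is refused whole. A call with a gripper value outside its range is refused whole. "gripper" is the opening in per cent of the stroke, from 0 (shut) to 100 (fully open), set as the call begins (left out, the last holds). The fingers move at their own pace and stop on an object; the grip force is fixed at half the most. Time passes only in rows, so rows that do not move let the fingers close, or fill a call up. It gives the time, the measured TCP pose, the force, the opening and the grip force at its end, in the units of the state.
- bot.get_obs(): the state, without advancing time (a new reading comes with each control period).
- bot.capture(name): name is "scene" or "top" or "wrist"; returns the picture (420x560x3 uint8, blue, green, red); there is no depth.
- bot.get_calibration(name): a dict with "vfov" (degrees; the focal length in pixels is half the picture's height over the tangent of half this angle, whatever the lens; pixels are square), "cx", "cy" (the principal point, pixels), "eye" and "rotation" of the camera in the world. Camera axes: x right, y down, z forward; pixel columns grow to the right and rows downward; lengths in mm; the calibration is good to about 2 mm. The wrist camera is an equidistant fisheye: a pixel r from the principal point sees the ray r / f radians off the axis. A picture is of the moment at which its call begins: read the wrist's pose just before it. get_calibration takes no time and is no camera call; for the wrist camera it gives the pose at the moment of the call.
- bot.close_job(): hands the job in; it is judged then, once.
The state is a dict: "time": time; "joint_positions": joint angles; "dq": joint speeds; "tau": joint torques, N m; "tool_pos": TCP position; "tcp_rot": TCP orientation; "contact_force": force on the tool from outside, world axes, zero at the start; "moment": the same for the moment, N m; "grip_width": finger opening in mm; "finger_force": force on a finger pad.
Only numpy, scipy, OpenCV 4.12 (cv2) and the standard library are available. Lean on these libraries where they do the work, as an engineer would, in place of code of your own. Each camera call takes 0.05 s, during which the arm holds its last target. There are 200 camera calls.

## Working session

There is one attempt and no reset: what is moved stays moved. The work goes in short steps, Python scripts to look and compute and a tool call to move; the robot and the scene stay as the last step left them, time stands still between calls to the robot, and variables do not carry over. Pictures are saved under pics/ and viewed, at most 10 in all, crops included, and the job is handed in when it is done.

Besides the shell and the picture viewer there is one more tool, called after ">>>" by a JSON object that holds its "fn" and its "kwargs", one argument or row to a line. jog_arm: Moves the arm, as the interface text tells. Shift numbers are shares of 80 mm and turn numbers shares of 0.1 rad, none past 1 either way. Its arguments: {"type":"object","properties":{"targets":{"type":"array","items":{"type":"object","properties":{"xyz":{"type":"array","items":{"type":"number"}},"spin":{"type":"number"}}}},"gripper":{"type":"number"}},"required":["targets"]}

```bash
mkdir -p pics; ls; python3 - <<'E'
from plant import bot
import cv2,numpy as np
o=bot.get_obs(); print({k:np.round(v,3).tolist() for k,v in o.items()})
for n in("scene","top"):
    cv2.imwrite(f"pics/{n}0.png",bot.capture(n)); print(n,bot.get_calibration(n))
E
```

```text
pics
{'time': 0.0, 'joint_positions': [1.037, 0.343, 1.525, -0.0, 1.275, -0.146], 'dq': [0.001, 0.001, -0.0, -0.001, 0.002, -0.0], 'tau': [-0.0, -43.124, -24.422, 0.072, 0.056, -0.0], 'tool_pos': [198.299, 485.662, 226.045], 'tcp_rot': [-3.14, -0.0, 2.754], 'contact_force': [0.156, -0.204, 0.914], 'moment': [-0.01, -0.045, 0.008], 'finger_force': 0.0, 'grip_width': 91.528}
scene {'vfov': 53.51656482775502, 'cx': 276.8479987822006, 'cy': 210.2687204144888, 'eye': array([ 765.14612037,  442.10604048, 1006.38011584]), 'rotation': array([-2.63152883, -0.00910517,  2.59244196])}
top {'vfov': 47.07944254919915, 'cx': 273.1274122920805, 'cy': 210.8281966493079, 'eye': array([ 277.09539525,   -3.34859184, 1590.06575916]), 'rotation': array([-3.01810897, -0.0092497 , -1.57638381])}
```

View pics/top0.png

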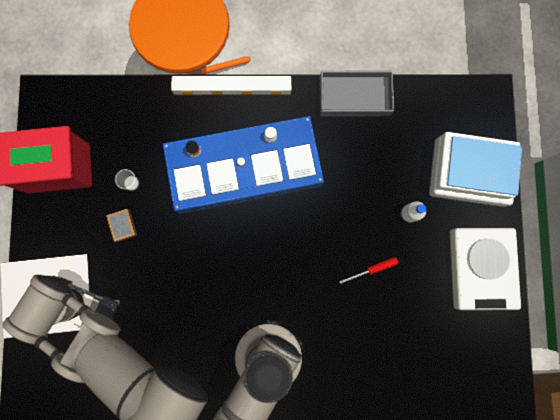

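View pics/scene0.png

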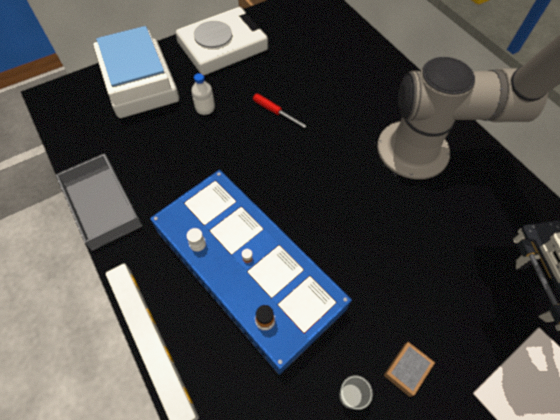

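The top view shows the deck, with hatches A to D at about (188,183), (221,176), (267,168) and (299,161) and the ribs at their lower (robot) ends. The scene view shows the same four from behind. The vial is between B and C, and the jars are on the back strip.

```bash
cat > h.py <<'E'
import cv2,numpy as np
from scipy.spatial.transform import Rotation as R
def rays(c,px):
    f=210/np.tan(np.radians(c['vfov']/2)); px=np.atleast_2d(px)
    d=np.c_[(px[:,0]-c['cx'])/f,(px[:,1]-c['cy'])/f,np.ones(len(px))]
    return R.from_euler('xyz',c['rotation']).apply(d)
def plane(c,px,z):
    d=rays(c,px); e=np.array(c['eye']); return e+d*((z-e[2])/d[:,2])[:,None]
E
python3 - <<'E'
from plant import bot
from h import *
for n,box in(("top",(160,110,330,215)),("scene",(145,165,355,375))):
    c=bot.get_calibration(n); im=cv2.imread(f"pics/{n}0.png")
    x0,y0,x1,y1=box; s=im[y0:y1,x0:x1]
    m=cv2.morphologyEx((s.min(2)>110).astype('uint8'),cv2.MORPH_CLOSE,np.ones((3,3)))
    cs,_=cv2.findContours(m,cv2.RETR_EXTERNAL,cv2.CHAIN_APPROX_NONE)
    C=[]
    for k in cs:
        if cv2.contourArea(k)<350: continue
        P=plane(c,k.reshape(-1,2)+[x0,y0],85)[:,:2].astype('float32')
        r=cv2.minAreaRect(P); print(n,np.round(r[0],1),np.round(r[1],1),round(r[2],1)); C.append(r[0])
    C=np.array(sorted(C,key=lambda p:-p[1])); 
    if len(C)==4:
        Y=np.array([178,72,-72,-178.]); ey=(Y@C)/(Y@Y); yaw=np.arctan2(-ey[0],ey[1])
        print('scale',np.hypot(*ey),'yaw',yaw,'mid',C.mean(0)); ex=np.array([np.cos(yaw),np.sin(yaw)])
        ey=np.array([-ex[1],ex[0]])
        print(np.round(C.mean(0)+np.outer(Y,ey)-30*ex,1))
    b=((s[:,:,0].astype(int)-s[:,:,2]>60)).astype('uint8')
    k=max(cv2.findContours(b,0,1)[0],key=cv2.contourArea); print('blue',cv2.minAreaRect(plane(c,k.reshape(-1,2)+[x0,y0],85)[:,:2].astype('float32')))
E
```

```text
top [556.6 246.5] [103.9  88.6] 10.5
top [576.5 143. ] [103.3  90. ] 11.3
top [603.2   1.7] [103.8  88. ] 10.7
top [ 623.  -102.8] [103.4  88.4] 10.6
scale 0.9988248116928276 yaw 0.1876730253588049 mid [589.82054138  72.10610294]
[[ 527.1  241.4]
 [ 546.9  137.2]
 [ 573.8   -4.2]
 [ 593.6 -108.4]]
blue ((618.94921875, 78.12551879882812), (224.10289001464844, 482.6045227050781), 10.752168655395508)
scene [895.3 146.8] [166.9  51.3] 89.7
scene [557.2 246. ] [102.8  88.6] 11.0
scene [576.3 142.1] [104.2  88.3] 10.8
scene [603.5   0.9] [104.   89.8] 10.9
scene [ 623.6 -103.6] [103.8  89.5] 10.9
blue ((620.7742919921875, 78.53118896484375), (227.71218872070312, 487.92425537109375), 10.839566230773926)
```

>>> {"fn": "jog_arm", "kwargs": {
  "targets": [
    {"spin": -0.96},
    {"spin": -0.96},
    {"spin": -0.96},
    {"spin": -0.96},
    {"spin": -0.96},
    {"spin": -0.96},
    {"spin": 0},
    {"spin": 0},
    {"spin": 0},
    {"spin": 0}
  ],
  "gripper": 0
}}

```text
invalid input
```

```bash
cat >> h.py <<'E'
P=dict(A=(527.1,241.2),B=(546.9,137),C=(573.8,-4.5),D=(593.8,-108.6))
def go(name,z):
    from plant import bot
    o=bot.get_obs(); r=R.from_euler('xyz',o['tcp_rot'])
    t=np.array([*P[name],z])
    print(o['time'],np.round(o['tool_pos'],1),np.round(o['tcp_rot'],3),'F',np.round(o['contact_force'],1),'w',o['grip_width'],
      'shift/80:',np.round(r.inv().apply(t-o['tool_pos'])/80,3))
E
python3 -c "
from h import *
go('A',140)"
```

```text
0.1 [198.3 485.7 226.1] [-3.14  -0.     2.754] F [0.1 1.  0. ] w 91.59733904104802 shift/80: [-4.961 -1.274  1.077]
```

Rows probably need both fields.

>>> {"fn": "jog_arm", "kwargs": {
  "targets": [
    {"xyz": [0, 0, 0], "spin": -0.96},
    {"xyz": [0, 0, 0], "spin": -0.96},
    {"xyz": [0, 0, 0], "spin": -0.96},
    {"xyz": [0, 0, 0], "spin": -0.96},
    {"xyz": [0, 0, 0], "spin": -0.96},
    {"xyz": [0, 0, 0], "spin": -0.96},
    {"xyz": [0, 0, 0], "spin": 0},
    {"xyz": [0, 0, 0], "spin": 0},
    {"xyz": [0, 0, 0], "spin": 0},
    {"xyz": [0, 0, 0], "spin": 0}
  ],
  "gripper": 0
}}

```text
time: 1.35
tool_pos: [198.5, 486.0, 226.7]
tcp_rot: [-3.142, 0.0, -2.954]
contact_force: [0.6, 0.2, 0.7]
grip_width: 1.0
finger_force: 0.0
```

```bash
python3 -c "
from h import *
go('A',140)"
```

```text
1.35 [198.5 486.  226.7] [-3.142  0.    -2.954] F [0.6 0.2 0.7] w 0.996628629316356 shift/80: [-3.464 -3.773  1.084]
```

>>> {"fn": "jog_arm", "kwargs": {
  "targets": [
    {"xyz": [-0.385, -0.42, 0.05], "spin": 0},
    {"xyz": [-0.385, -0.42, 0.05], "spin": 0},
    {"xyz": [-0.385, -0.42, 0.05], "spin": 0},
    {"xyz": [-0.385, -0.42, 0.05], "spin": 0},
    {"xyz": [-0.385, -0.42, 0.1], "spin": 0},
    {"xyz": [-0.385, -0.42, 0.1], "spin": 0},
    {"xyz": [-0.385, -0.42, 0.2], "spin": 0},
    {"xyz": [-0.385, -0.42, 0.25], "spin": 0},
    {"xyz": [-0.384, -0.413, 0.25], "spin": 0},
    {"xyz": [0, 0, 0], "spin": 0}
  ]
}}

```text
time: 2.6
tool_pos: [528.4, 239.0, 136.8]
tcp_rot: [-3.141, -0.003, -2.957]
contact_force: [-0.4, -1.0, 0.2]
grip_width: 0.3
finger_force: 0.0
```

```bash
python3 -c "
from h import *
go('A',85)"
```

```text
2.6 [528.4 239.  136.8] [-3.141e+00 -3.000e-03 -2.957e+00] F [-0.4 -1.   0.2] w 0.2938181033905558 shift/80: [0.01  0.03  0.647]
```

>>> {"fn": "jog_arm", "kwargs": {
  "targets": [
    {"xyz": [0, 0.025, 0.2], "spin": 0},
    {"xyz": [0, 0, 0.2], "spin": 0},
    {"xyz": [0, 0, 0.15], "spin": 0},
    {"xyz": [0, 0, 0.05], "spin": 0},
    {"xyz": [0, 0, 0.02], "spin": 0},
    {"xyz": [0, 0, 0.02], "spin": 0},
    {"xyz": [0, 0, 0.01], "spin": 0},
    {"xyz": [0, 0, 0], "spin": 0},
    {"xyz": [0, 0, 0], "spin": 0},
    {"xyz": [0, 0, 0], "spin": 0}
  ]
}}

```text
time: 3.85
tool_pos: [526.9, 243.3, 86.8]
tcp_rot: [3.141, 0.0, -2.953]
contact_force: [-0.1, -0.6, -0.5]
grip_width: 0.3
finger_force: 0.0
```

>>> {"fn": "jog_arm", "kwargs": {
  "targets": [
    {"xyz": [0, 0, 0.0125], "spin": 0},
    {"xyz": [0, 0, 0.0125], "spin": 0},
    {"xyz": [0, 0, 0.0125], "spin": 0},
    {"xyz": [0, 0, 0.0125], "spin": 0},
    {"xyz": [0, 0, 0], "spin": 0},
    {"xyz": [0, 0, 0], "spin": 0},
    {"xyz": [0, 0, 0], "spin": 0},
    {"xyz": [0, 0, 0], "spin": 0},
    {"xyz": [0, 0, 0], "spin": 0},
    {"xyz": [0, 0, 0], "spin": 0}
  ]
}}

```text
time: 5.1
tool_pos: [526.8, 243.4, 82.7]
tcp_rot: [3.142, -0.0, -2.953]
contact_force: [-2.1, -0.7, 3.7]
grip_width: 0.3
finger_force: 2.2
```

>>> {"fn": "jog_arm", "kwargs": {
  "targets": [
    {"xyz": [0, 0, 0.0125], "spin": 0},
    {"xyz": [0, 0, 0.0125], "spin": 0},
    {"xyz": [0, 0, 0], "spin": 0},
    {"xyz": [0, 0, 0], "spin": 0},
    {"xyz": [0, 0, 0], "spin": 0},
    {"xyz": [0, 0, 0], "spin": 0},
    {"xyz": [0, 0, 0], "spin": 0},
    {"xyz": [0, 0, 0], "spin": 0},
    {"xyz": [0, 0, 0], "spin": 0},
    {"xyz": [0, 0, 0], "spin": 0}
  ]
}}

```text
time: 6.35
tool_pos: [526.8, 243.4, 80.7]
tcp_rot: [3.142, -0.0, -2.953]
contact_force: [-1.9, -0.0, 2.6]
grip_width: 0.8
finger_force: 1.1
```

```bash
python3 - <<'E'
from plant import bot
from h import *
go('A',85)
im=bot.capture('scene');cv2.imwrite('pics/s1.png',cv2.resize(im[160:380,140:360],None,fx=2.5,fy=2.5,interpolation=cv2.INTER_CUBIC))
E
```

```text
6.35 [526.8 243.4  80.7] [ 3.142 -0.    -2.953] F [-1.9 -0.   2.6] w 0.8413677398351309 shift/80: [ 0.002 -0.027 -0.054]
```

View pics/s1.png

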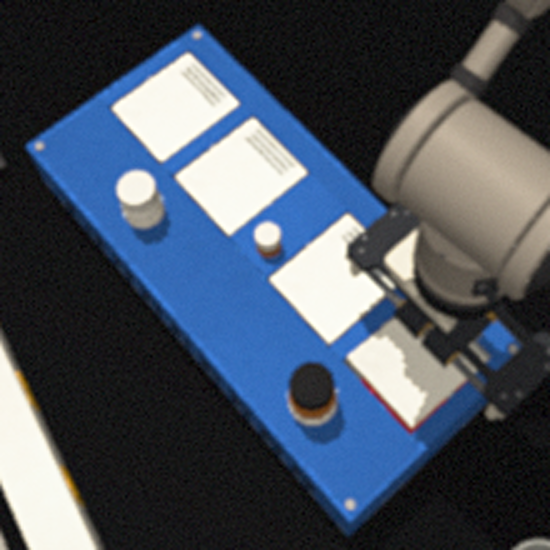

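The red edge of hatch A's far end shows at (400,415), so A has tipped: it's the one that rocks. Pushing on.

>>> {"fn": "jog_arm", "kwargs": {
  "targets": [
    {"xyz": [0, 0, 0.02], "spin": 0},
    {"xyz": [0, 0, 0.02], "spin": 0},
    {"xyz": [0, 0, 0.02], "spin": 0},
    {"xyz": [0, 0, 0.02], "spin": 0},
    {"xyz": [0, 0, 0.02], "spin": 0},
    {"xyz": [0, 0, 0.02], "spin": 0},
    {"xyz": [0, 0, 0.02], "spin": 0},
    {"xyz": [0, 0, 0.02], "spin": 0},
    {"xyz": [0, 0, 0], "spin": 0},
    {"xyz": [0, 0, 0], "spin": 0}
  ]
}}

```text
time: 7.65
tool_pos: [528.0, 243.7, 69.7]
tcp_rot: [3.141, 0.004, -2.953]
contact_force: [-2.9, -1.4, 14.1]
grip_width: 0.3
finger_force: 6.3
```

>>> {"fn": "jog_arm", "kwargs": {
  "targets": [
    {"xyz": [0, 0, 0.02], "spin": 0},
    {"xyz": [0, 0, 0.02], "spin": 0},
    {"xyz": [0, 0, 0], "spin": 0},
    {"xyz": [0, 0, 0], "spin": 0},
    {"xyz": [0, 0, 0], "spin": 0},
    {"xyz": [0, 0, 0], "spin": 0},
    {"xyz": [0, 0, 0], "spin": 0},
    {"xyz": [0, 0, 0], "spin": 0},
    {"xyz": [0, 0, 0], "spin": 0},
    {"xyz": [0, 0, 0], "spin": 0}
  ]
}}

```text
time: 8.9
tool_pos: [528.4, 243.8, 69.0]
tcp_rot: [3.141, 0.006, -2.953]
contact_force: [-8.4, -3.6, 32.5]
grip_width: 0.7
finger_force: 15.0
```

>>> {"fn": "jog_arm", "kwargs": {
  "targets": [
    {"xyz": [0, 0, -0.05], "spin": 0},
    {"xyz": [0, 0, -0.1], "spin": 0},
    {"xyz": [0, 0, -0.3], "spin": 0},
    {"xyz": [0, 0, -0.5], "spin": 0},
    {"xyz": [0, 0, -0.5], "spin": 0},
    {"xyz": [0.4, 0.2, -0.3], "spin": 0},
    {"xyz": [0.5, 0.4, 0], "spin": 0},
    {"xyz": [0.5, 0.5, 0], "spin": 0},
    {"xyz": [0.5, 0.4, 0], "spin": 0},
    {"xyz": [0, 0, 0], "spin": 0}
  ]
}}

```text
time: 10.15
tool_pos: [352.4, 333.9, 204.6]
tcp_rot: [-3.142, -0.001, -2.949]
contact_force: [0.5, -0.1, 1.0]
grip_width: 0.5
finger_force: 0.0
```

```bash
python3 - <<'E'
from plant import bot
from h import *
go('A',85)
im=bot.capture('scene');cv2.imwrite('pics/s2.png',cv2.resize(im[160:380,140:360],None,fx=2.5,fy=2.5,interpolation=cv2.INTER_CUBIC))
E
```

```text
10.15 [352.4 333.9 204.6] [-3.142e+00 -1.000e-03 -2.949e+00] F [ 0.5 -0.1  1. ] w 0.5188968366687037 shift/80: [-1.924 -1.555  1.492]
```

View pics/s2.png

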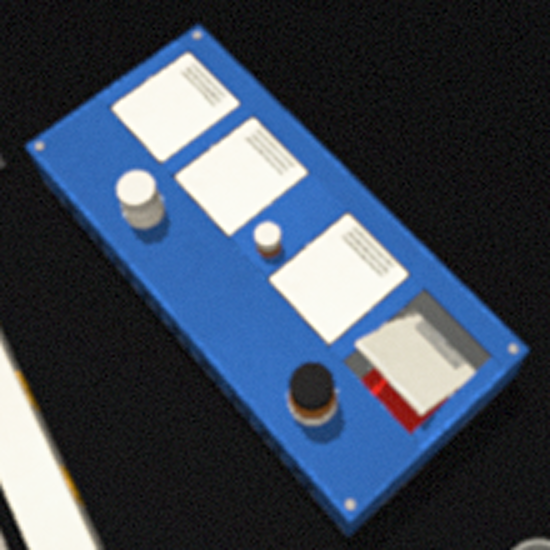

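Hatch A is tipped well open: its raised far edge runs from (357,345) to (420,412), with the slot dark beneath. Jars, vial and the other hatches look unmoved. A quick angle check before handing in.

```bash
python3 - <<'E'
from plant import bot
from h import *
c=bot.get_calibration('scene'); ex=np.array([np.cos(.188),np.sin(.188)]); piv=np.array(P['A'])+30*ex
for q in((357,345),(415,412)):
    px=np.array([140,160])+np.array(q)/2.5
    for a in(.5,.6,.7):
        z=82+50*np.sin(a)+3*np.cos(a); dx=50*np.cos(a)-3*np.sin(a)
        p=plane(c,px,z)[0,:2]-piv
        print(q,a,'expect',round(dx,1),'seen',np.round([p@ex,p@[-ex[1],ex[0]]],1))
E
```

```text
(357, 345) 0.5 expect 42.4 seen [ 37.3 -40.2]
(357, 345) 0.6 expect 39.6 seen [ 38.2 -39.3]
(357, 345) 0.7 expect 36.3 seen [ 39.1 -38.5]
(415, 412) 0.5 expect 42.4 seen [40.2 36.4]
(415, 412) 0.6 expect 39.6 seen [41.2 36.9]
(415, 412) 0.7 expect 36.3 seen [42.  37.4]
```

```bash
python3 - <<'E'
from plant import bot
from h import *
a=np.mean([bot.capture('scene') for _ in range(4)],0).astype('uint8')[270:340,275:345]
b=np.mean([bot.capture('top') for _ in range(4)],0).astype('uint8')[155:210,165:215]
A=cv2.resize(a,(400,400),interpolation=2);B=cv2.resize(b,(400,440),interpolation=2)[:400]
cv2.imwrite('pics/z.png',np.hstack([A,B]))
E
```

```text
(no output)
```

View pics/z.png

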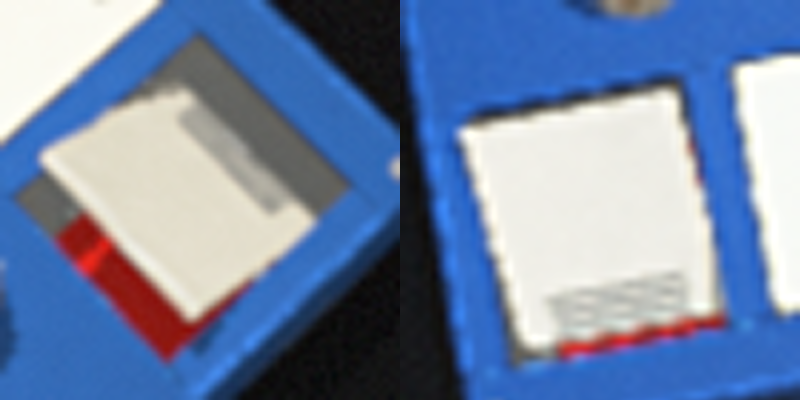

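The left zoom shows the panel's end face, so the edge I measured is the panel's lower far edge. For that edge a tilt of 0.70 predicts 40.2 mm from the pivot, and I see about 40.4. 0.60 would predict 43. The 32 N at the stop agrees, so I'm handing in.

```bash
python3 -c "
from plant import bot
print(bot.close_job())"
```

```text
the job is handed in; nothing more can be done
None
```

Hatch A, the first one I pressed, was the one that rocks; I pushed it to its fully open stop (about 0.70 rad), withdrew the hand, left B, C, D and all loose items untouched, and handed the job in.

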